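# Pump up the pressure sprayer in the art room

### The job

Pump up the water sprayer for damping the paper: push its pump plunger down from above with the fingertips in full strokes, letting the spring bring it all the way back up after each, until the pressure pin beside the plunger stands fully out; then move the hand clear. Do not touch the pin itself, do not lift, tip or shove the sprayer, and leave everything else on the table where it is.

Things in the scene. Friction and masses are not known exactly. Their poses are not given: they have to be found in the camera images.
- sprayer: loose 1 litre pump-up pressure sprayer, 0.8 kg, upright on the table: white tank 110 mm across, 158 mm high, black collar, grey head to 206 mm; brass-tipped nozzle reaching 95 mm out along its +y at 184 mm height, pistol grip 105 mm out along its -y at 160 to 200 mm height, pressure pin on its +x side. Origin: centre of the underside; z up through the plunger
- plunger (a joint): pump plunger, slides straight down along the sprayer's axis: 0 = all the way up (rest), 0.040 m = pressed home. A spring returns it: about 3 N at the top, growing to 9 N at the bottom, a little more when pushed fast
- plunger_top (a point): centre of the flat top (36 mm across) of the plunger's black mushroom knob (46 mm across, 20 mm high, on a 12 mm steel rod); on the sprayer's axis, 270 mm above the table at rest and 230 mm when pressed home; z up, moves with the plunger
- pin (a joint): pressure pin, plain steel, 9 mm thick, slides up out of a grey gland on the head: 0 = in (tip 3 mm above the gland), 0.028 m = fully out, as far as pumping takes it. Starts between 0 and 0.012. A full stroke raises it about 6 mm as the plunger goes down, a half stroke at most 3 mm, less than half hardly anything; it then stays there. An extra stroke once it is fully out changes nothing
- pin_tip (a point): top end of the pressure pin, 39 mm from the plunger's axis towards the sprayer's +x, 203 mm above the table when in, about 231 mm when fully out; a black ring 3 mm wide round the pin's foot stands clear above the gland when it is fully out
- paint_pump: bystander beside the sprayer, loose: blue paint bottle 72 mm across with paper label and a white hand-pump top, 198 mm high, no pin; origin centre of the underside
- glue_stick: bystander beside the sprayer, loose: glue stick 27 mm across, 92 mm high, upright; origin centre of the underside
- paint_bottle: bystander, loose: capped orange paint bottle 60 mm across, 165 mm high; origin centre of the underside
- brush_jar: bystander, loose: glass jar 80 mm across and 110 mm high with brushes up to 230 mm; origin centre of the underside
- tape_roll: bystander, loose: roll of tape lying flat, 100 mm across, 25 mm high; origin centre of the underside
- water_cup: bystander, loose: clear plastic cup about 76 mm across the rim, 90 mm high; origin centre of the underside
- palette: bystander, loose: white paint palette 160 x 110 x 14 mm; origin centre of the underside
- scissors: bystander, loose: scissors about 160 mm long lying on the drawing board; origin on the underside near the pivot, blades to its +x

How it is judged:
By the outcome, as a careful person would: the job done as asked, in the order asked, and still so for the second after the job is handed in, with the robot touching nothing.
It also fails if it takes over 45 s, if anything falls off the work surface, if the arm or the gripper's body presses on something with over 40 N, if the wrist force passes 120 N, or if a joint passes its speed limit or range.

### The arm

A 6-joint arm with a two-finger parallel gripper is mounted at the origin on the work surface. World frame = base frame: x ahead of the robot, y to its left, z up, the work surface at z = 0. Lengths are in m, angles in degrees, forces in N, time in s.
With the tool pointing down it reaches from about 0.375 to 0.9 m from the base axis. Payload 3.1 kg.
Tool frame: the origin (TCP) lies at the very end of the fingers, on their centre line; the grasp point (between the pads) lies bot.grip_point_offset behind it (bot.grip_point_offset is the distance from the TCP to the grasp point, in m); z points along the fingers, y is the line along which they close (so a half turn about z gives the same grasp; the last joint's range is limited). The gripper opens to 87 mm and grips with 3 to 60 N. Pads are 19 mm wide; open, the fingers measure 117 mm over their backs; the gripper's body (75 mm by 190 mm) begins 51 mm behind the grasp point.
Start: joints at [59.502, 30.224, 82.088, -0, 67.689, -10.227], TCP at [0.216, 0.586, 0.223] pointing down, gripper open.
Joint ranges: [-176.69, 176.69], [-43.24, 126.21], [12.49, 139.97], [-82, 262], [0, 151.66], [-163.58, 163.58]. Speed limits (degrees/s): [159.86, 159.86, 180, 180, 180, 180].

### API

Orientations are given as a 3x3 rotation matrix whose columns are the frame's x, y, z axes.
In Python, from rig import bot, viewer, ticket gives the robot as it stands.
- The arm moves only by the tool servo_tool, never from a script. Its argument "targets" is a list of rows, each an object with "offset": the shift along the tool's x, y, z in m, a list of three; "dr": the turn, a rotation vector about the tool's x, y, z in degrees, a list of three. In form: [{"offset": [x, y, z], "dr": [ax, ay, az]}, ...]. A call has 1 to 20 rows; each row is the pose to reach, as a shift and turn from the pose commanded when the call began, along the tool's axes at that moment; what a row does not reach only later rows make up. A row lasts 1/12 s, in which the tool goes at most 41.7 mm and 7.16 degrees, less where a joint would pass 70% of its speed; a pose out of reach is approached as far as the arm can. A call with a gripper value outside its range is refused whole. "gripper" is the gripper command: -1 is fully open, 1 is shut, values between are in proportion, set as the call begins (left out, the last holds). The fingers move at their own pace and stop on an object; the grip force is fixed at half the most. Time passes only in rows, so rows that repeat a pose let the fingers close. It gives the time, the measured TCP pose, the force, the opening and the grip force at its end, in the units of the state.
- bot.read_state(): the state, without advancing time (a new reading comes with each control period).
- viewer.capture(name): name is "side" or "top"; returns a dict with "color" (384x512x3 uint8, red, green, blue), "camera_matrix" (3x3 intrinsics, pixels), "R" (3x3) and "t" (3): a world point X has camera coordinates R X + t. Camera axes: x right, y down, z forward; pixel columns grow to the right and rows downward; lengths in m; the calibration is good to about 2 mm. A picture is of the moment at which its call begins. There is no depth.
- ticket.hand_in(): hands the job in; it is judged then, once.
The state is a dict: "time_s": time; "joint_positions": joint angles; "qvel": joint speeds; "tau": joint torques, N m; "position": TCP position; "tcp_rot": TCP orientation; "force": force on the tool from outside, world axes, zero at the start; "moment": the same for the moment, N m; "opening": opening from 0.0 (shut) to 1.0 (fully open); "grasp_force": force on a finger pad.
Only numpy, scipy, OpenCV 4.12 (cv2) and the standard library are available. Lean on these libraries where they do the work, as an engineer would, in place of code of your own. Each camera call takes 0.05 s, during which the arm holds its last target. There are 200 camera calls.

## Working session

There is one attempt and no reset: what is moved stays moved. The work goes in short steps, Python scripts to look and compute and a tool call to move; the robot and the scene stay as the last step left them, time stands still between calls to the robot, and variables do not carry over. Pictures are saved under pics/ and viewed, at most 10 in all, crops included, and the job is handed in when it is done.

Besides the shell and the picture viewer there is one more tool, called after "Emit:" by a JSON object that holds its "name" and its "arguments", one argument or row to a line. servo_tool: Moves the arm, as the interface text tells. Its arguments: {"type":"object","properties":{"targets":{"type":"array"},"gripper":{"type":"number"}},"required":["targets"]}

```bash
mkdir -p pics
cat > h.py <<'E'
import cv2,numpy as np
from rig import bot,viewer,ticket
def snap(n,f,crop=None,s=1):
    c=viewer.capture(n); im=c["color"][:,:,::-1]
    if crop: im=im[crop[1]:crop[3],crop[0]:crop[2]]
    cv2.imwrite("pics/"+f,cv2.resize(im,None,fx=s,fy=s,interpolation=cv2.INTER_CUBIC)); return c
def proj(c,X):
    p=c["camera_matrix"]@(c["R"]@np.array(X)+c["t"]); return p[:2]/p[2]
def ray(c,u,z):
    d=c["R"].T@np.linalg.solve(c["camera_matrix"],[u[0],u[1],1]); o=-c["R"].T@c["t"]
    return o+d*(z-o[2])/d[2]
E
python3 - <<'E'
from h import *
for n in("side","top"):
    c=snap(n,n+"0.png",None,1.5); print(n,-c["R"].T@c["t"],c["R"][2],c["camera_matrix"][0,0])
s=bot.read_state();print(s["time_s"],s["position"],s["tcp_rot"],s["opening"],bot.grip_point_offset)
E
```

```text
side [ 0.49760009 -0.92251108  0.83453315] [ 0.04789893  0.81917876 -0.57153464] 378.284878292862
top [0.44083656 0.00961409 1.44346951] [ 0.10084313 -0.00998175 -0.99485226] 398.107455423604
0.1 [0.21615588 0.58575677 0.22169762] [[-9.38083175e-01  3.46408851e-01 -9.30238056e-04]
 [ 3.46409965e-01  9.38081803e-01 -1.63335263e-03]
 [ 3.06831585e-04 -1.85446435e-03 -9.99998233e-01]] 1.0009999406287762 0.0187
```

View pics/side0.png

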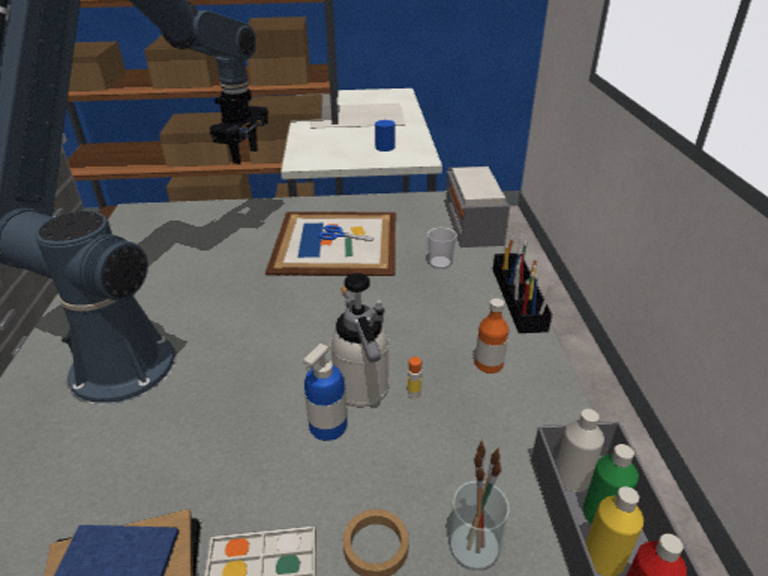

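View pics/top0.png

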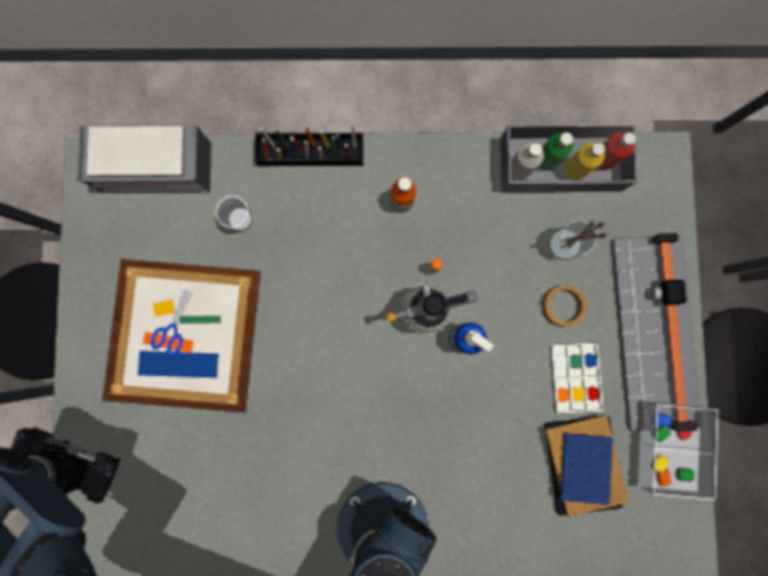

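Run:
```python
from h import *
c=viewer.capture("side");d=viewer.capture("top")
a=cv2.resize(c["color"][170:290,190:290,::-1],None,fx=5,fy=5,interpolation=cv2.INTER_CUBIC)[:, :390]
a=cv2.resize(c["color"][175:275,205:285,::-1],None,fx=5,fy=5,interpolation=cv2.INTER_CUBIC)
b=cv2.resize(d["color"][160:260,240:320,::-1],None,fx=5,fy=5,interpolation=cv2.INTER_CUBIC)
cv2.imwrite("pics/z1.png",np.hstack([a,b]))
```

```text
(no output)
```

View pics/z1.png

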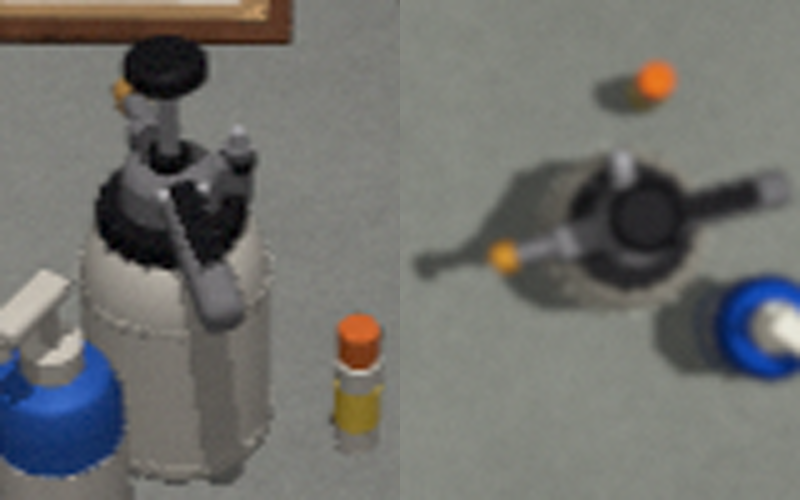

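Run:
```python
from h import *
c=viewer.capture("side");d=viewer.capture("top")
S=lambda x,y:(205+x/5-.4,175+y/5-.4); T=lambda x,y:(240+(x-400)/5-.4,160+y/5-.4)
print("side knob",ray(c,S(166,60),.27),"top knob",ray(d,T(647,209),.27))
n=ray(d,T(505,257),.184);g=ray(d,T(772,188),.19);p=ray(d,T(622,163),.205)
print(n,g,p, "yaw of +y",np.degrees(np.arctan2(*(n-g)[1::-1])))
k=(ray(c,S(166,60),.27)+ray(d,T(647,209),.27))/2
yaw=np.arctan2(*(n-g)[1::-1])-np.pi/2
print(np.degrees(yaw)); px=k+39e-3*np.array([np.cos(yaw),np.sin(yaw),0])
for z in(.2,.203,.215,.231):
    P=px.copy();P[2]=z;print(z,(proj(c,P)-[204.6,174.6])*5,(proj(d,P)-[239.6,159.6])*5+[400,0])
# knob outline
for cc,o,e in((c,[204.6,174.6],0),(d,[239.6,159.6],400)):
  for z,r in((.27,.018),(.26,.023)):
    q=np.array([proj(cc,[k[0]+r*np.cos(a),k[1]+r*np.sin(a),z]) for a in np.linspace(0,6.28,60)]);q=(q-o)*5+[e,0];print(z,q.min(0),q.max(0))
s=bot.read_state();R=np.array(s["tcp_rot"]);print("tool",R.T@(k-s["position"]),s["position"])
print("toolyaw y axis",np.degrees(np.arctan2(R[1,1],R[0,1])))
```

```text
side knob [ 0.50478934 -0.11035236  0.27      ] top knob [ 0.50909348 -0.10188001  0.27      ]
[ 0.48461863 -0.01968935  0.184     ] [ 0.52625581 -0.188766    0.19      ] [ 0.54177871 -0.09297133  0.205     ] yaw of +y 103.83450086212858
13.834500862128582
0.2 [242.19444949 146.9001743 ] [627.35038198 158.77921101]
0.203 [242.13453224 142.56558693] [627.75310813 158.37585514]
0.215 [241.89287373 125.08331034] [629.38349825 156.74291564]
0.231 [241.56562501 101.40918919] [631.60707733 154.51585964]
0.27 [135.51395934  35.93895027] [204.12748208  75.02822923]
0.26 [126.85223698  46.11820442] [214.01304507  96.37568935]
0.27 [623.79925207 182.15340072] [684.69464856 243.05459886]
0.26 [614.03190077 175.00557688] [691.19103927 252.1744958 ]
tool [-0.51237513 -0.5486751  -0.04744902] [0.21639224 0.58606932 0.22220413]
toolyaw y axis 69.72774060937401
```

The side view shows the knob at about (238,187). In the top view it is at (289,202), with the pin at (284,192) and the nozzle pointing to +y. That puts the plunger axis at about (0.5065, -0.103) and the sprayer's yaw at about 14°. I'll close the fingers, rise, and go to hover above the knob.

Emit:
{"name": "servo_tool", "arguments": {
  "targets": [
    {"offset": [0,0,-0.04],"dr": [0,0,0]},
    {"offset": [0,0,-0.08],"dr": [0,0,0]},
    {"offset": [0,0,-0.11],"dr": [0,0,0]},
    {"offset": [-0.51,-0.546,-0.11],"dr": [0,0,146]},
    {"offset": [-0.51,-0.546,-0.11],"dr": [0,0,146]},
    {"offset": [-0.51,-0.546,-0.11],"dr": [0,0,146]},
    {"offset": [-0.51,-0.546,-0.11],"dr": [0,0,146]},
    {"offset": [-0.51,-0.546,-0.11],"dr": [0,0,146]},
    {"offset": [-0.51,-0.546,-0.11],"dr": [0,0,146]},
    {"offset": [-0.51,-0.546,-0.11],"dr": [0,0,146]},
    {"offset": [-0.51,-0.546,-0.11],"dr": [0,0,146]},
    {"offset": [-0.51,-0.546,-0.11],"dr": [0,0,146]},
    {"offset": [-0.51,-0.546,-0.11],"dr": [0,0,146]},
    {"offset": [-0.51,-0.546,-0.11],"dr": [0,0,146]},
    {"offset": [-0.51,-0.546,-0.11],"dr": [0,0,146]},
    {"offset": [-0.51,-0.546,-0.11],"dr": [0,0,146]},
    {"offset": [-0.51,-0.546,-0.11],"dr": [0,0,146]},
    {"offset": [-0.51,-0.546,-0.11],"dr": [0,0,146]},
    {"offset": [-0.51,-0.546,-0.11],"dr": [0,0,146]},
    {"offset": [-0.51,-0.546,-0.11],"dr": [0,0,146]}
  ],
  "gripper": 1
}}

```text
time_s: 1.97
position: [0.491, -0.0689, 0.3327]
tcp_rot: [[0.792, 0.61, 0.0], [0.61, -0.792, 0.0], [0.0, 0.0, -1.0]]
force: [0.7, 1.1, 0.6]
opening: 0.004
grasp_force: 0.0
```

Run:
```python
from h import *
s=bot.read_state();R=np.array(s["tcp_rot"]);print(s["time_s"],s["position"],R.round(4),s["joint_positions"],s["force"],s["opening"])
print(R.T@(np.array([.5065,-.103,.32])-s["position"]),np.degrees(np.arctan2(R[1,1],R[0,1])))
```

```text
1.9667 [ 0.49099849 -0.068934    0.3327351 ] [[ 7.924e-01  6.100e-01  5.000e-04]
 [ 6.100e-01 -7.924e-01  1.000e-04]
 [ 4.000e-04  2.000e-04 -1.000e+00]] [-2.09368698e+01  1.30341401e+01  9.15172006e+01  1.36314401e-02
  7.54238360e+01  3.14724082e+01] [0.73974589 1.08770204 0.58664983] 0.004068591574767111
[-0.00850082  0.03644702  0.01274059] -52.412708703179256
```

Emit:
{"name": "servo_tool", "arguments": {
  "targets": [
    {"offset": [-0.008,0.036,0.012],"dr": [0,0,24]},
    {"offset": [-0.008,0.036,0.012],"dr": [0,0,24]},
    {"offset": [-0.008,0.036,0.012],"dr": [0,0,24]},
    {"offset": [-0.008,0.036,0.012],"dr": [0,0,24]},
    {"offset": [-0.008,0.036,0.012],"dr": [0,0,24]},
    {"offset": [-0.008,0.036,0.012],"dr": [0,0,24]},
    {"offset": [-0.008,0.036,0.012],"dr": [0,0,24]}
  ]
}}

```text
time_s: 2.55
position: [0.5065, -0.0999, 0.3206]
tcp_rot: [[0.97, 0.243, 0.0], [0.243, -0.97, -0.0], [0.0, 0.0, -1.0]]
force: [-0.1, -0.3, -0.9]
opening: 0.004
grasp_force: 0.0
```

Run:
```python
from h import *
s=bot.read_state();R=np.array(s["tcp_rot"]);print(s["time_s"],s["position"],s["force"])
print(R.T@(np.array([.5065,-.103,.29])-s["position"]),np.degrees(np.arctan2(R[1,1],R[0,1])))
c=viewer.capture("side");d=viewer.capture("top")
a=cv2.resize(c["color"][150:250,205:285,::-1],None,fx=5,fy=5,interpolation=cv2.INTER_CUBIC)
b=cv2.resize(d["color"][160:260,240:320,::-1],None,fx=5,fy=5,interpolation=cv2.INTER_CUBIC)
cv2.imwrite("pics/z2.png",np.hstack([a,b]))
print((proj(c,s["position"])-[204.6,149.6])*5)
```

```text
2.55 [ 0.50649886 -0.09993622  0.32064162] [-0.13939919 -0.25071777 -0.90192336]
[-0.00074716  0.00296942  0.0306418 ] -75.94448723117522
[165.31372942  92.06165289]
```

View pics/z2.png

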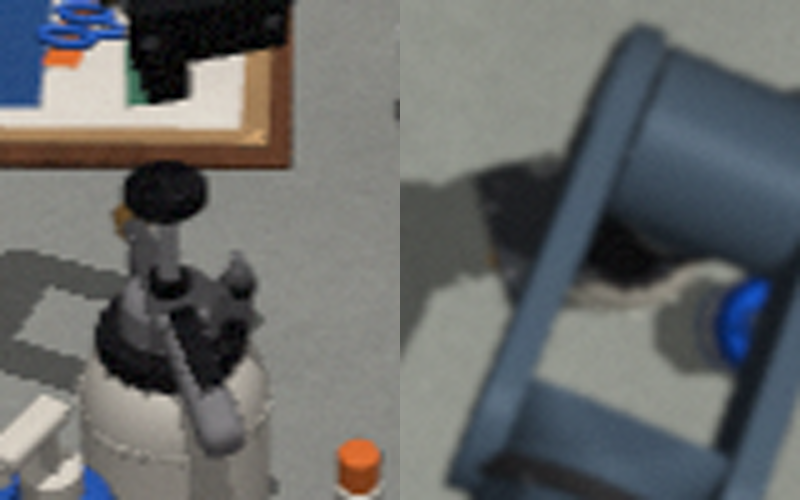

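The fingers are centred over the knob in x, and y needs another 3 mm. Now the first stroke.

Emit:
{"name": "servo_tool", "arguments": {
  "targets": [
    {"offset": [-0.001,0.003,0.015],"dr": [0,0,0]},
    {"offset": [-0.001,0.003,0.03],"dr": [0,0,0]},
    {"offset": [-0.001,0.003,0.042],"dr": [0,0,0]},
    {"offset": [-0.001,0.003,0.048],"dr": [0,0,0]},
    {"offset": [-0.001,0.003,0.054],"dr": [0,0,0]},
    {"offset": [-0.001,0.003,0.06],"dr": [0,0,0]},
    {"offset": [-0.001,0.003,0.066],"dr": [0,0,0]},
    {"offset": [-0.001,0.003,0.072],"dr": [0,0,0]},
    {"offset": [-0.001,0.003,0.078],"dr": [0,0,0]},
    {"offset": [-0.001,0.003,0.083],"dr": [0,0,0]},
    {"offset": [-0.001,0.003,0.087],"dr": [0,0,0]},
    {"offset": [-0.001,0.003,0.089],"dr": [0,0,0]},
    {"offset": [-0.001,0.003,0.089],"dr": [0,0,0]},
    {"offset": [-0.001,0.003,0.089],"dr": [0,0,0]}
  ]
}}

```text
time_s: 3.82
position: [0.5065, -0.1032, 0.2327]
tcp_rot: [[0.97, 0.242, 0.001], [0.242, -0.97, -0.0], [0.001, 0.001, -1.0]]
force: [-2.7, 1.9, 9.3]
opening: 0.004
grasp_force: 4.3
```

Run:
```python
from h import *
s=bot.read_state();print(s["time_s"],s["position"],s["force"],s["moment"])
snap("side","z3.png",(205,165,285,225),8)
```

```text
3.8167 [ 0.50654315 -0.10323873  0.23267237] [-2.66834097  1.91270929  9.25932352] [0.16411448 0.68616268 0.00896439]
```

View pics/z3.png

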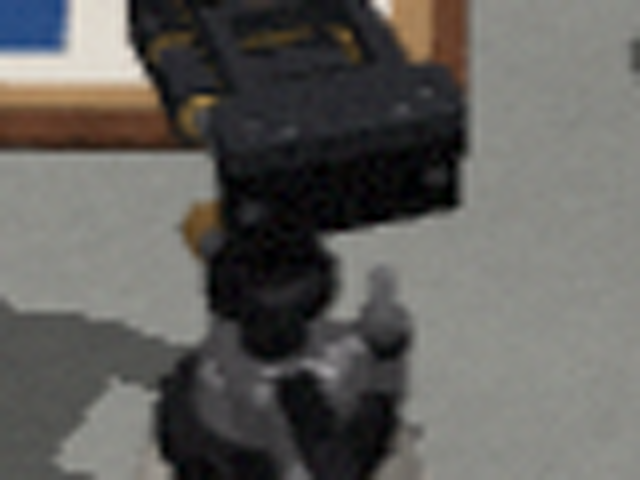

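The knob is under the fingertips at 37 mm of travel, and the pin at about (253,199) stands clear. I'll press the last few mm to the stop.

Emit:
{"name": "servo_tool", "arguments": {
  "targets": [
    {"offset": [0,0,0.001],"dr": [0,0,0]},
    {"offset": [0,0,0.002],"dr": [0,0,0]},
    {"offset": [0,0,0.003],"dr": [0,0,0]},
    {"offset": [0,0,0.003],"dr": [0,0,0]}
  ]
}}

```text
time_s: 4.2
position: [0.5069, -0.1034, 0.2306]
tcp_rot: [[0.97, 0.242, 0.002], [0.242, -0.97, -0.001], [0.002, 0.001, -1.0]]
force: [-3.5, 1.4, 12.8]
opening: 0.005
grasp_force: 6.0
```

Emit:
{"name": "servo_tool", "arguments": {
  "targets": [
    {"offset": [0,0,-0.008],"dr": [0,0,0]},
    {"offset": [0,0,-0.018],"dr": [0,0,0]},
    {"offset": [0,0,-0.028],"dr": [0,0,0]},
    {"offset": [0,0,-0.038],"dr": [0,0,0]},
    {"offset": [0,0,-0.048],"dr": [0,0,0]},
    {"offset": [0,0,-0.054],"dr": [0,0,0]},
    {"offset": [0,0,-0.054],"dr": [0,0,0]},
    {"offset": [0,0,-0.054],"dr": [0,0,0]},
    {"offset": [0,0,-0.054],"dr": [0,0,0]},
    {"offset": [0,0,-0.054],"dr": [0,0,0]}
  ]
}}

```text
time_s: 5.03
position: [0.5059, -0.1031, 0.2817]
tcp_rot: [[0.97, 0.241, -0.001], [0.241, -0.97, 0.001], [-0.001, -0.001, -1.0]]
force: [0.3, 0.5, -0.0]
opening: 0.006
grasp_force: 0.0
```

Run:
```python
from h import *
s=bot.read_state();print(s["time_s"],s["position"],s["force"],s["moment"])
snap("side","z4.png",(205,165,285,225),8)
```

```text
5.0333 [ 0.50592911 -0.10313721  0.28172803] [ 0.26892484  0.49345419 -0.04748386] [-0.08890623  0.18850749  0.01822219]
```

View pics/z4.png

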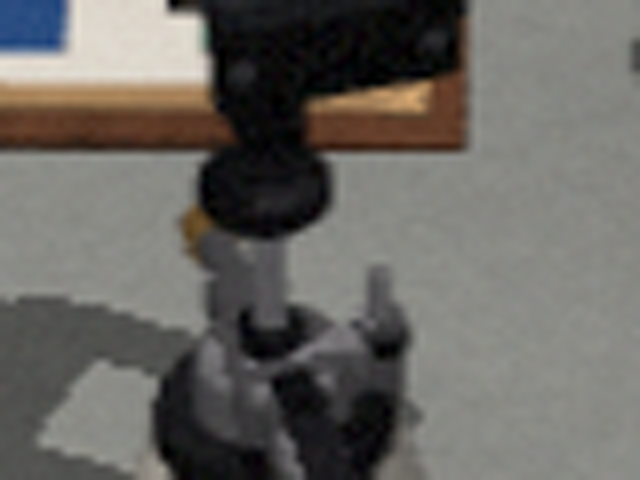

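The plunger is back up, the pin has risen (tip at about (252,198)), and the sprayer hasn't moved. More full strokes.

Emit:
{"name": "servo_tool", "arguments": {
  "targets": [
    {"offset": [0,0,0.008],"dr": [0,0,0]},
    {"offset": [0,0,0.014],"dr": [0,0,0]},
    {"offset": [0,0,0.021],"dr": [0,0,0]},
    {"offset": [0,0,0.028],"dr": [0,0,0]},
    {"offset": [0,0,0.035],"dr": [0,0,0]},
    {"offset": [0,0,0.042],"dr": [0,0,0]},
    {"offset": [0,0,0.048],"dr": [0,0,0]},
    {"offset": [0,0,0.052],"dr": [0,0,0]},
    {"offset": [0,0,0.0545],"dr": [0,0,0]},
    {"offset": [0,0,0.0545],"dr": [0,0,0]},
    {"offset": [0,0,0.0545],"dr": [0,0,0]},
    {"offset": [0,0,0.046],"dr": [0,0,0]},
    {"offset": [0,0,0.036],"dr": [0,0,0]},
    {"offset": [0,0,0.026],"dr": [0,0,0]},
    {"offset": [0,0,0.016],"dr": [0,0,0]},
    {"offset": [0,0,0.006],"dr": [0,0,0]},
    {"offset": [0,0,0],"dr": [0,0,0]},
    {"offset": [0,0,0],"dr": [0,0,0]},
    {"offset": [0,0,0],"dr": [0,0,0]},
    {"offset": [0,0,0],"dr": [0,0,0]}
  ]
}}

```text
time_s: 6.75
position: [0.5057, -0.103, 0.2816]
tcp_rot: [[0.97, 0.242, -0.002], [0.242, -0.97, 0.001], [-0.002, -0.001, -1.0]]
force: [-0.2, 0.0, 0.4]
opening: 0.005
grasp_force: 0.0
```

Emit:
{"name": "servo_tool", "arguments": {
  "targets": [
    {"offset": [0,0,0.008],"dr": [0,0,0]},
    {"offset": [0,0,0.014],"dr": [0,0,0]},
    {"offset": [0,0,0.021],"dr": [0,0,0]},
    {"offset": [0,0,0.028],"dr": [0,0,0]},
    {"offset": [0,0,0.035],"dr": [0,0,0]},
    {"offset": [0,0,0.042],"dr": [0,0,0]},
    {"offset": [0,0,0.048],"dr": [0,0,0]},
    {"offset": [0,0,0.052],"dr": [0,0,0]},
    {"offset": [0,0,0.0545],"dr": [0,0,0]},
    {"offset": [0,0,0.0545],"dr": [0,0,0]},
    {"offset": [0,0,0.0545],"dr": [0,0,0]},
    {"offset": [0,0,0.046],"dr": [0,0,0]},
    {"offset": [0,0,0.036],"dr": [0,0,0]},
    {"offset": [0,0,0.026],"dr": [0,0,0]},
    {"offset": [0,0,0.016],"dr": [0,0,0]},
    {"offset": [0,0,0.006],"dr": [0,0,0]},
    {"offset": [0,0,0],"dr": [0,0,0]},
    {"offset": [0,0,0],"dr": [0,0,0]},
    {"offset": [0,0,0],"dr": [0,0,0]},
    {"offset": [0,0,0],"dr": [0,0,0]}
  ]
}}

```text
time_s: 8.42
position: [0.5057, -0.103, 0.2817]
tcp_rot: [[0.97, 0.241, -0.002], [0.241, -0.97, 0.001], [-0.002, -0.001, -1.0]]
force: [-0.0, 0.5, -0.1]
opening: 0.005
grasp_force: 0.0
```

Run:
```python
from h import *
s=bot.read_state();print(s["time_s"],s["position"],s["force"])
c=snap("side","z5.png",(205,165,285,225),8)
for z in(.203,.213,.219,.225,.231):print(z,(proj(c,[.5065+.0379,-.103+.0093,z])-[204.6,164.6])*8)
```

```text
8.4167 [ 0.50574019 -0.10303378  0.28166474] [-0.01922354  0.45416864 -0.07916949]
0.203 [385.63967443 302.72730157]
0.213 [385.30880795 279.47015156]
0.219 [385.10853066 265.39233042]
0.225 [384.90691921 251.22072943]
0.231 [384.70396023 236.95440839]
```

View pics/z5.png

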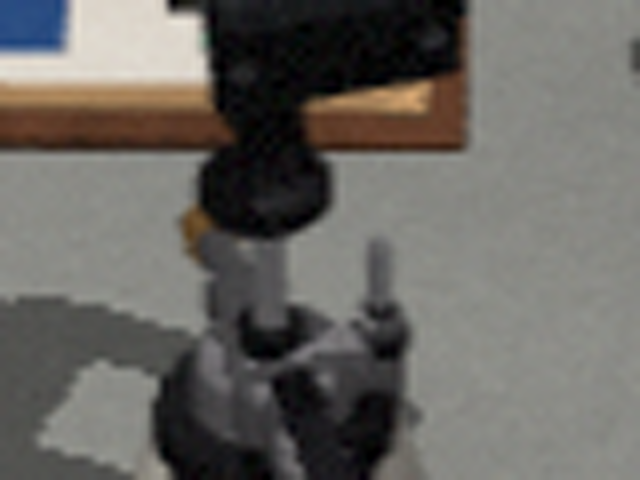

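The pin tip is now near z = 0.231 (about (252,195)), with a dark ring at its foot. I'll add strokes, since extra ones do no harm, and check that it rises no further.

Emit:
{"name": "servo_tool", "arguments": {
  "targets": [
    {"offset": [0,0,0.008],"dr": [0,0,0]},
    {"offset": [0,0,0.014],"dr": [0,0,0]},
    {"offset": [0,0,0.021],"dr": [0,0,0]},
    {"offset": [0,0,0.028],"dr": [0,0,0]},
    {"offset": [0,0,0.035],"dr": [0,0,0]},
    {"offset": [0,0,0.042],"dr": [0,0,0]},
    {"offset": [0,0,0.048],"dr": [0,0,0]},
    {"offset": [0,0,0.052],"dr": [0,0,0]},
    {"offset": [0,0,0.0545],"dr": [0,0,0]},
    {"offset": [0,0,0.0545],"dr": [0,0,0]},
    {"offset": [0,0,0.0545],"dr": [0,0,0]},
    {"offset": [0,0,0.046],"dr": [0,0,0]},
    {"offset": [0,0,0.036],"dr": [0,0,0]},
    {"offset": [0,0,0.026],"dr": [0,0,0]},
    {"offset": [0,0,0.016],"dr": [0,0,0]},
    {"offset": [0,0,0.006],"dr": [0,0,0]},
    {"offset": [0,0,0],"dr": [0,0,0]},
    {"offset": [0,0,0],"dr": [0,0,0]},
    {"offset": [0,0,0],"dr": [0,0,0]},
    {"offset": [0,0,0],"dr": [0,0,0]}
  ]
}}

```text
time_s: 10.13
position: [0.5057, -0.103, 0.2817]
tcp_rot: [[0.97, 0.241, -0.002], [0.241, -0.97, 0.001], [-0.002, -0.001, -1.0]]
force: [0.0, -0.4, 0.3]
opening: 0.003
grasp_force: 0.0
```

Run:
```python
from h import *
snap("side","a.png",(205,165,285,225),8)
```

Emit:
{"name": "servo_tool", "arguments": {
  "targets": [
    {"offset": [0,0,0.008],"dr": [0,0,0]},
    {"offset": [0,0,0.014],"dr": [0,0,0]},
    {"offset": [0,0,0.021],"dr": [0,0,0]},
    {"offset": [0,0,0.028],"dr": [0,0,0]},
    {"offset": [0,0,0.035],"dr": [0,0,0]},
    {"offset": [0,0,0.042],"dr": [0,0,0]},
    {"offset": [0,0,0.048],"dr": [0,0,0]},
    {"offset": [0,0,0.052],"dr": [0,0,0]},
    {"offset": [0,0,0.0545],"dr": [0,0,0]},
    {"offset": [0,0,0.0545],"dr": [0,0,0]},
    {"offset": [0,0,0.0545],"dr": [0,0,0]},
    {"offset": [0,0,0.046],"dr": [0,0,0]},
    {"offset": [0,0,0.036],"dr": [0,0,0]},
    {"offset": [0,0,0.026],"dr": [0,0,0]},
    {"offset": [0,0,0.016],"dr": [0,0,0]},
    {"offset": [0,0,0.006],"dr": [0,0,0]},
    {"offset": [0,0,0],"dr": [0,0,0]},
    {"offset": [0,0,0],"dr": [0,0,0]},
    {"offset": [0,0,0],"dr": [0,0,0]},
    {"offset": [0,0,0],"dr": [0,0,0]}
  ]
}}

```text
time_s: 11.85
position: [0.5057, -0.103, 0.2817]
tcp_rot: [[0.97, 0.241, -0.002], [0.241, -0.97, 0.001], [-0.002, -0.001, -1.0]]
force: [0.1, 1.1, 0.2]
opening: 0.003
grasp_force: 0.0
```

Run:
```python
from h import *
snap("side","b.png",(205,165,285,225),8)
z,a,b=[cv2.imread("pics/"+f+".png") for f in("z5","a","b")]
for p,q in((z,a),(a,b)):
    d=cv2.absdiff(p,q).max(2); print(d.max(),d[200:420,340:420].max())
cv2.imwrite("pics/ab.png",np.hstack([cv2.resize(x[200:400,300:460],None,fx=1.6,fy=1.6) for x in(z,a,b)]))
```

```text
30 20
24 15
```

View pics/ab.png

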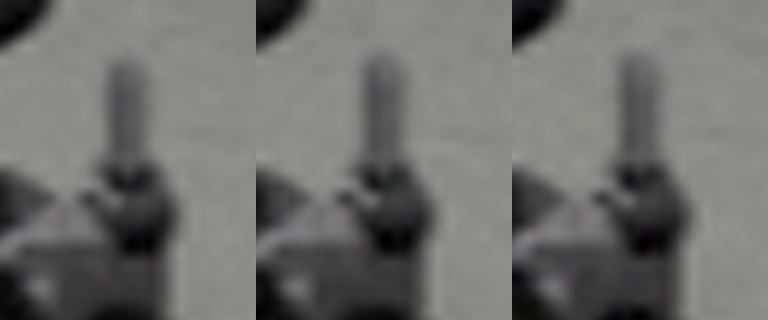

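The pin went up a hair between the first two frames and not at all between the last two (tip at about (252,195)), and the black ring shows at its foot. It is fully out, so I'll retreat straight up and then back towards +y.

Emit:
{"name": "servo_tool", "arguments": {
  "targets": [
    {"offset": [0,0,-0.02],"dr": [0,0,0]},
    {"offset": [0,0,-0.05],"dr": [0,0,0]},
    {"offset": [0,0,-0.08],"dr": [0,0,0]},
    {"offset": [0,-0.03,-0.08],"dr": [0,0,0]},
    {"offset": [0,-0.06,-0.08],"dr": [0,0,0]},
    {"offset": [0,-0.09,-0.08],"dr": [0,0,0]},
    {"offset": [0,-0.12,-0.08],"dr": [0,0,0]},
    {"offset": [0,-0.15,-0.08],"dr": [0,0,0]},
    {"offset": [0,-0.18,-0.08],"dr": [0,0,0]},
    {"offset": [0,-0.2,-0.08],"dr": [0,0,0]},
    {"offset": [0,-0.2,-0.08],"dr": [0,0,0]},
    {"offset": [0,-0.2,-0.08],"dr": [0,0,0]},
    {"offset": [0,-0.2,-0.08],"dr": [0,0,0]}
  ]
}}

```text
time_s: 12.98
position: [0.4582, 0.0903, 0.3622]
tcp_rot: [[0.97, 0.242, -0.001], [0.242, -0.97, -0.001], [-0.001, 0.001, -1.0]]
force: [-0.1, 0.3, 0.2]
opening: 0.008
grasp_force: 0.0
```

Run:
```python
from h import *
a=snap("side","e.png",None,1.5);b=snap("top","f.png",None,1.5)
s=bot.read_state();print(s["time_s"],s["position"],s["qvel"])
i,j=cv2.imread("pics/side0.png"),cv2.imread("pics/e.png")
o=np.vstack([i[240:460,270:530],j[240:460,270:530]])
i,j=cv2.imread("pics/top0.png"),cv2.imread("pics/f.png")
cv2.imwrite("pics/g.png",np.hstack([o,np.vstack([i[200:420,340:600],j[200:420,340:600]])]))
```

```text
13.0833 [0.45837298 0.08981589 0.36225996] [-0.34728241 -0.02564561 -0.03143051  0.0352519   0.11710319  0.25187756]
```

View pics/g.png

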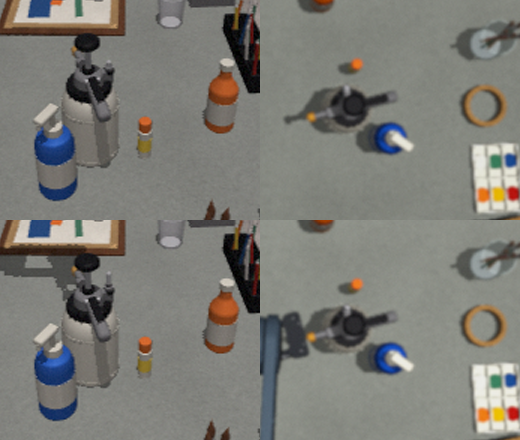

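Comparing before and after: the pin is out, the plunger is up, nothing else has moved, and the hand is clear.

```bash
python3 -c "
from rig import ticket;print(ticket.hand_in())"
```

```text
the job is handed in; nothing more can be done
None
```

I pumped the sprayer with five strokes to the bottom until the pressure pin stopped rising, fully out with its black ring showing; the hand is clear, nothing else looks moved in the before/after pictures, and the job was handed in at about 13 s.

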